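Take the swing bucket out of its yoke

ROBOT

A 6-joint arm with a two-finger parallel gripper is mounted at the origin on a cart in front of the work surface, level with it; the furniture and walls round the work are solid. World frame = base frame: x ahead of the robot, y to its left, z up, the work surface at z = 0. Lengths are in m, angles in rad, forces in N, time in s.
With the tool pointing down it reaches from about 0.225 to 0.875 m from the base axis. Payload 3.4 kg.
Tool frame: the origin (TCP) lies between the finger pads; the fingertips stand 19 mm ahead of it and the grasp point (between the pads) is the TCP; z points along the fingers, y is the line along which they close (so a half turn about z gives the same grasp; the last joint's range is limited). The gripper opens to 85 mm and grips with 20 to 120 N. Pads are 22 mm wide; open, the fingers measure 114 mm over their backs; the gripper's body (76 mm by 85 mm) begins 54 mm behind the grasp point. The pads swing forward as they close: fully open they stand 13 mm farther back than shut.
Start: joints at [1.228, 0.276, 1.505, -0, 1.361, -0.121], TCP at [0.127, 0.561, 0.25] pointing down, gripper open.
Joint ranges: [-2.89, 2.89], [-0.75, 2.08], [0.22, 2.7], [-1.18, 4.32], [0.11, 2.71], [-2.7, 2.7]. Speed limits (rad/s): [2.57, 2.57, 3.14, 3.14, 3.14, 3.14].

INTERFACE

Orientations are given as a unit quaternion [w, x, y, z].
In Python, from rig import get_state, imaging, ticket gives the robot as it stands. The module is installed in compiled form; this text tells all that it offers.
- The arm moves only by the shell command python3 -m inch 'ROWS' [FORCE]. ROWS is JSON, a list of rows, each an object with "claw": the opening, from -1 (shut) to 1 (fully open); "travel": the shift along the world's x, y, z in units of 200 mm (1.0 is 200 mm), a list of three; "turn": the turn about the world's z in units of 180 degrees (1.0 is 180 degrees). A call has 1 to 5 rows; each row is the pose to reach, as a shift and turn from the pose commanded when the call began, turning the shorter way round; what a row does not reach only later rows make up. A row lasts 1/10 s, in which the tool goes at most 50 mm and 8.59 degrees, less where a joint would pass 70% of its speed; a pose out of reach is approached as far as the arm can. A call with a number of a shift or a turn outside -1 to 1 is refused whole. A call with a gripper value outside its range is refused whole. The fingers move at their own pace and stop on an object; FORCE is the grip in N (left out, the last holds). Time passes only in rows, so rows that repeat a pose let the fingers close. It gives the time, the measured TCP pose, the force, the opening and the grip force at its end, in the units of the state.
- get_state(): the state, without advancing time (a new reading comes with each control period).
- imaging.get_image(name): name is "scene" or "top" or "wrist"; returns the picture (400x640x3 uint8, red, green, blue); there is no depth.
- imaging.camera_params(name): a dict with "camera_matrix" (3x3 intrinsics, pixels), "k1" (the pictures are not rectified: a ray, as slopes to the right and down, at radius r is drawn at 1 + k1 r^2 times it, then the intrinsics apply), "cam_to_world" (4x4, takes a point from camera to world coordinates); the wrist camera has in their place "T_tool_cam" (4x4, takes a point from camera to tool coordinates, whose origin is the TCP and whose axes are the flange's). Camera axes: x right, y down, z forward; pixel columns grow to the right and rows downward; lengths in m; the calibration is good to about 2 mm. A picture is of the moment at which its call begins: read the wrist's pose just before it. camera_params takes no time and is no camera call.
- ticket.sign_off(): hands the job in; it is judged then, once.
The state is a dict: "clock": time; "qpos": joint angles; "qd": joint speeds; "effort": joint torques, N m; "position": TCP position; "ee_rot": TCP orientation; "contact_force": force on the tool from outside, world axes, zero at the start; "moment": the same for the moment, N m; "width": finger opening in m; "gripper_force": force on a finger pad.
Only numpy, scipy, OpenCV 4.12 (cv2) and the standard library are available. Lean on these libraries where they do the work, as an engineer would, in place of code of your own. Each camera call takes 0.05 s, during which the arm holds its last target. There are 200 camera calls.

TASK

Press the red keeper's tab down as far as it goes so that the keeper swings open, then lift the hanging bucket by its black handle out of the yoke, keeping it upright so that it neither swings nor catches, and stand it gently on the middle of the round cork mat. Do not force the bucket against the yoke or the closed keeper, and leave the jars, the dropper bottle and the wax block where they are.

Things in the scene. Friction and masses are not known exactly. Their poses are not given: they have to be found in the camera images.
- yoke: Yoke bolted to the bench: grey base plate 104 (x) x 130 (y) x 12 mm, two aluminium uprights centred at y = -38 and +38 mm (8 mm thick in y, 32 mm wide in x). Origin: centre of the base's underside, z up. Each upright has an open-topped notch, 12 mm wide in x, floor at z = 116, prong tops at z = 138 mm; the bucket's trunnions rest in them. Place and yaw vary.
- bucket: Loose steel bucket holding a fixed capped amber vial; about 0.3 kg, 52 mm outer diameter, wall 66 mm high. Origin: centre of its flat foot (48 mm across), z up. 8 mm trunnion pins along its y reach y = +-55 mm at z = 58 mm; it swings freely on them. Hanging in the yoke its axes are the yoke's and its origin 62 mm above the yoke's; it must rise over 22 mm to clear the notches.
- bucket_grip (a point): Centre of the rigid black handle bar over the bucket's mouth, 93 mm above the bucket's origin, axes as the bucket's. The bar is 12 mm thick in x, 57 mm long in y, 18 mm high in z: pinch it across x. Steel straps at its ends (y = +-26 mm) join it to the bucket.
- yoke_notch (a point): Point midway between the two notches, on the trunnion axis of the seated bucket, 120 mm above the yoke's origin; axes as the yoke's.
- keeper (a joint): Hinge angle (rad) of the red keeper outside the upright on the yoke's -y side: 0 closed (its nose lies 3 mm above the trunnion pin), 0.55 fully open (tipped towards the yoke's -x, pin free). A spring washer in its hinge holds it wherever it is left; it takes about 1.5 N at the tab, and the pin is free past 0.42. Lifting the bucket cannot open it.
- keeper_tab (a point): Middle of the top of the keeper's ribbed red tab (40 mm in x, 22 mm in y), to press straight down. Closed: x = -41, y = -61, z = 116 mm in the yoke's frame. The hinge runs along y through x = 3, z = 96 mm, so the tab swings down and to -x; a fingertip pressing straight down there has it fully open about 19 mm lower. Free space below.
- cork_mat: Round cork mat, 120 mm diameter, 8 mm thick, fixed to the bench; origin: centre of its underside. Its place varies and may be left or right of the yoke.
- pigment_jar_0: Bystander: glass jar, dark lid, 52 mm wide, 62 mm tall; origin: centre of its underside.
- pigment_jar_1: Bystander: glass jar, white lid, 48 mm wide, 58 mm tall; origin: centre of its underside.
- dropper_bottle: Bystander: amber dropper bottle, 37 mm wide, 108 mm tall; origin: centre of its underside.
- wax_block: Bystander: yellow wax cake, 40 x 55 x 18 mm; origin: centre of its underside.
Mind the look-alikes: they are no part of the job. Several things have the shape of the bucket; the one meant has the colours described above.

How it is judged:
On the way, in this order (a step that is already met when the one before it is completed fails the run):
1. the keeper is open (over 0.42 rad) while the bucket still hangs in the notches (value of joint keeper above 0.42 rad and z of bucket in the frame of yoke below 0.068 m), for 0.2 s.
2. the bucket is lifted upright, clear of the notches (over 25 mm up) (z of bucket in the frame of yoke above 0.087 m and angle between bucket's own z axis and vertical below 0.3 rad), for 0.1 s.
At the end, for the whole second after the job is handed in: The bucket stands still and upright (within 0.08 rad) with its foot on the cork mat, its centre within 30 mm of the mat's centre (horizontal distance between bucket and cork_mat below 0.03 m and z of bucket in the frame of cork_mat between 0.005 and 0.012 m and angle between bucket's own z axis and vertical below 0.08 rad and linear speed of bucket below 0.02 m/s); the robot touches nothing.
It fails at once if the bucket tips or swings more than 0.35 rad from upright (angle between bucket's own z axis and vertical above 0.35 rad).
It fails at once if the bucket is forced against the yoke or its keeper (over 25 N) (contact force between bucket and yoke above 25 N).
It fails at once if the bucket is dropped or rammed onto the mat (over 40 N) (contact force between bucket and cork_mat above 40 N).
It fails at once if a jar, the dropper bottle or the wax block is moved more than 20 mm (distance of any of pigment_jar_0, pigment_jar_1, dropper_bottle, wax_block from where it was at the start of the episode above 0.02 m).
It also fails if it takes over 59 s, if anything falls off the work surface, if the arm or the gripper's body presses on something with over 40 N, if the wrist force passes 120 N, or if a joint passes its speed limit or range.

## Working session

There is one attempt and no reset: what is moved stays moved. The work goes in short steps, Python scripts to look and compute and a shell command to move; the robot and the scene stay as the last step left them, time stands still between calls to the robot, and variables do not carry over. Pictures are saved under pics/ and viewed, at most 10 in all, crops included, and the job is handed in when it is done.

```bash
mkdir -p pics; cat > h.py <<'E'
import numpy as np, cv2
from rig import get_state, imaging, ticket
from scipy.spatial.transform import Rotation as R
def cam(name,st=None):
    p=imaging.camera_params(name)
    if name=='wrist':
        T=np.eye(4);q=st['ee_rot'];T[:3,:3]=R.from_quat([q[1],q[2],q[3],q[0]]).as_matrix();T[:3,3]=st['position']
        T=T@np.array(p['T_tool_cam'])
    else: T=np.array(p['cam_to_world'])
    return np.array(p['camera_matrix']),p['k1'],T
def ray(c,u,v):
    K,k1,T=c
    d=np.array([(u-K[0,2])/K[0,0],(v-K[1,2])/K[1,1]]);s=d.copy()
    for _ in range(30): s=d/(1+k1*(s@s))
    return T[:3,3],T[:3,:3]@np.array([s[0],s[1],1])
def atz(c,u,v,z):
    o,d=ray(c,u,v); return o+d*(z-o[2])/d[2]
def proj(c,P):
    K,k1,T=c; p=T[:3,:3].T@(np.array(P)-T[:3,3]); s=p[:2]/p[2]; s=s*(1+k1*(s@s))
    return K[:2,:2]@s+K[:2,2]
def snap(name,fn):
    st=get_state(); im=imaging.get_image(name); cv2.imwrite('pics/'+fn,im[:,:,::-1]); return cam(name,st)
E
python3 - <<'E'
from h import *
for n in('top','scene'):
    c=snap(n,n+'0.png'); print(n,c[2][:3].round(3).tolist())
print(get_state())
print(imaging.camera_params('wrist'))
E
```

```text
top [[-0.029, -0.982, 0.188, 0.35], [-0.999, 0.032, 0.014, -0.043], [-0.02, -0.187, -0.982, 1.347]]
scene [[-0.657, -0.36, 0.663, -0.006], [-0.754, 0.337, -0.564, 0.449], [-0.02, -0.87, -0.493, 0.561]]
{'clock': 0.1, 'qpos': array([ 1.22800746e+00,  2.76535528e-01,  1.50602768e+00,  2.85769366e-05,
        1.36070749e+00, -1.21009066e-01]), 'qd': array([-0.00152745, -0.00142019, -0.00452899, -0.00101568,  0.0006797 ,
        0.00107947]), 'effort': array([ 8.73637200e-04, -4.17706311e+01, -2.46405262e+01, -2.71509134e-04,
        5.70902339e-03,  2.99791714e-05]), 'position': array([0.12632886, 0.56048917, 0.24951561]), 'ee_rot': array([-2.06426869e-04,  1.10665713e-01,  9.93857332e-01, -8.13351517e-04]), 'contact_force': array([-0.0542765 ,  0.0671045 , -0.76933751]), 'moment': array([ 0.04525293,  0.00272436, -0.04036445]), 'gripper_force': 0.0, 'width': 0.08535258880221472}
{'camera_matrix': array([[307.65489095,   0.        , 316.83523748],
       [  0.        , 307.65489095, 199.55498067],
       [  0.        ,   0.        ,   1.        ]]), 'k1': -0.014332424336511163, 'T_tool_cam': array([[-3.95588409e-04, -9.46548428e-01, -3.22561495e-01,
         8.06471657e-02],
       [ 9.99999663e-01, -6.06653558e-04,  5.53812837e-04,
         1.04835865e-03],
       [-7.19893748e-04, -3.22561167e-01,  9.46548348e-01,
        -1.24259715e-01],
       [ 0.00000000e+00,  0.00000000e+00,  0.00000000e+00,
         1.00000000e+00]])}
```

View pics/top0.png

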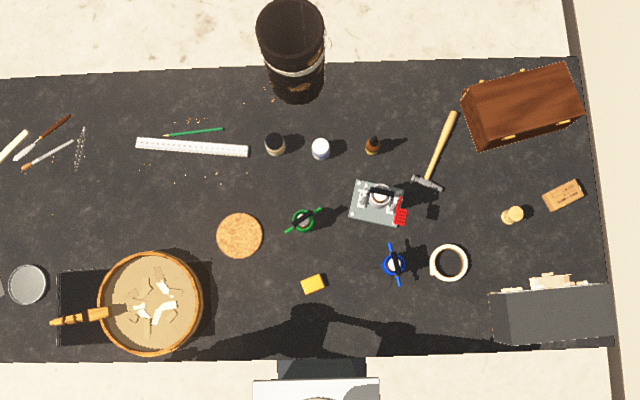

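View pics/scene0.png

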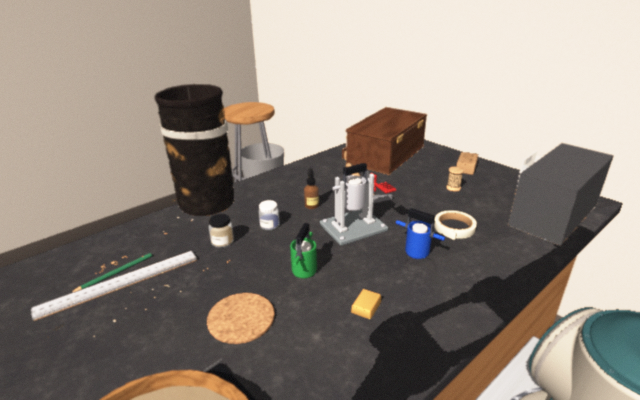

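Candidates for the bucket are the steel one in the yoke (top 380,195), the green one (303,220) and the blue one (393,265). The steel one with the red keeper at (400,212) fits the description. I'll check it in a close crop.

```bash
python3 - <<'E'
from h import *
im=cv2.imread('pics/top0.png')
a=cv2.resize(im[165:240,335:425],None,fx=6.6,fy=6.6,interpolation=cv2.INTER_CUBIC)
cv2.imwrite('pics/crop1.png',a)
c=cam('top')
print('base?',atz(c,375,203,.012),'mat',atz(c,239,236,.008), 'TCP px',proj(c,get_state()['position']))
for n,u,v,z in [('jar0',275,145,.06),('jar1',320,148,.058),('drop',373,146,.1),('wax',313,284,.018),('green',303,220,.06),('blue',393,265,.06)]: print(n,atz(c,u,v,z).round(3))
h=cv2.cvtColor(im,cv2.COLOR_BGR2HSV); m=cv2.inRange(h,(5,80,100),(20,255,255)); m[:, :205]=0;m[:,275:]=0;m[:200]=0;m[270:]=0
M=cv2.moments(m,True);u,v=M['m10']/M['m00'],M['m01']/M['m00'];print('mat',u,v,atz(c,u,v,.008))
E
```

```text
base? [ 0.59044028 -0.17078098  0.012     ] mat [0.51525192 0.18676527 0.008     ] TCP px [ 43.36967761 412.12904034]
jar0 [0.743 0.084 0.06 ]
jar1 [ 0.731 -0.032  0.058]
drop [ 0.719 -0.165  0.1  ]
wax [ 0.386 -0.003  0.018]
green [0.544 0.016 0.06 ]
blue [ 0.425 -0.203  0.06 ]
mat 238.67992766726945 235.3423749246534 [0.51700185 0.18760289 0.008     ]
```

View pics/crop1.png

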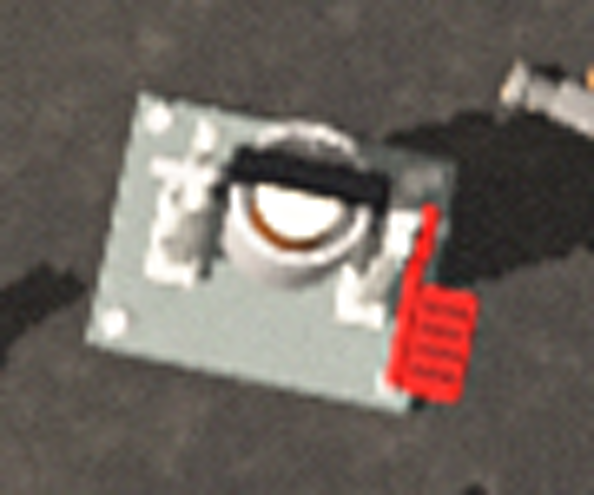

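The crop shows the steel bucket with a black bar (centre at crop 308,172). The plate corners are at (140,93), (455,160), (405,413) and (85,342), and the red tab is at (440,345). Next I'll fit the yoke pose.

```bash
cat > fit.py <<'E'
from h import *
from scipy.optimize import least_squares
def yk(p,P):
    c,s=np.cos(p[2]),np.sin(p[2]); return np.array([p[0]+c*P[0]-s*P[1],p[1]+s*P[0]+c*P[1],P[2]])
def fit(obs,c,x0):
    f=lambda p:np.concatenate([proj(c,yk(p,P))-uv for P,uv in obs])
    r=least_squares(f,x0); print('pose',r.x.round(4),'deg',np.degrees(r.x[2]).round(2)); print(r.fun.reshape(-1,2).round(2).tolist()); return r.x
E
python3 - <<'E'
from fit import *
k=lambda u,v:np.array([u/6.6+335-.4,v/6.6+165-.4])
obs=[((.052,.065,.012),k(140,93)),((.052,-.065,.012),k(455,160)),((-.052,-.065,.012),k(405,413)),((-.052,.065,.012),k(85,342)),((0,0,.164),k(308,170)),((-.041,-.061,.116),k(442,345))]
c=cam('top'); p=fit(obs,c,[.59,-.17,-.2])
print('tab',yk(p,(-.041,-.061,.116)),'grip',yk(p,(0,0,.155)))
E
```

```text
pose [ 0.5915 -0.1728 -0.25  ] deg -14.32
[[-0.28, -0.24], [0.39, -0.0], [0.36, 0.0], [-0.2, 0.06], [0.24, 0.44], [-0.49, -0.3]]
tab [ 0.53663374 -0.22177139  0.116     ] grip [ 0.591451   -0.17281153  0.155     ]
```

```bash

python3 -m inch '[{"claw":-1,"travel":[0.505,-0.98,0],"turn":-0.2},{"claw":-1,"travel":[0.505,-0.98,0],"turn":-0.2},{"claw":-1,"travel":[0.505,-0.98,0],"turn":-0.2},{"claw":-1,"travel":[0.505,-0.98,0],"turn":-0.2},{"claw":-1,"travel":[0.505,-0.98,0],"turn":-0.2}]'
python3 -m inch '[{"claw":-1,"travel":[0.505,-0.98,0],"turn":-0.2},{"claw":-1,"travel":[0.505,-0.98,0],"turn":-0.2},{"claw":-1,"travel":[0.505,-0.98,0],"turn":-0.2},{"claw":-1,"travel":[0.505,-0.98,0],"turn":-0.2},{"claw":-1,"travel":[0.505,-0.98,0],"turn":-0.2}]'
python3 -m inch '[{"claw":-1,"travel":[0.505,-0.98,0],"turn":-0.109},{"claw":-1,"travel":[0.505,-0.98,0],"turn":-0.109},{"claw":-1,"travel":[0.505,-0.98,0],"turn":-0.109},{"claw":-1,"travel":[0.505,-0.98,0],"turn":-0.109},{"claw":-1,"travel":[0.505,-0.98,0],"turn":-0.109}]'
python3 -m inch '[{"claw":-1,"travel":[0.505,-0.98,0],"turn":0},{"claw":-1,"travel":[0.505,-0.98,0],"turn":0},{"claw":-1,"travel":[0.505,-0.98,0],"turn":0},{"claw":-1,"travel":[0.505,-0.98,0],"turn":0},{"claw":-1,"travel":[0.505,-0.98,0],"turn":0}]'
python3 - <<'E'
from fit import *
c=snap('wrist','w1.png'); s=get_state(); print(s['position'],s['qpos'].round(3),s['width'])
p=[.5915,-.1728,-.25]
for P in [(-.041,-.061,.116),(0,0,.164),(.052,.065,.012),(-.052,.065,.012)]: print(P,proj(c,yk(p,P)).round(1))
E
```

```text
clock: 0.6
position: [0.228, 0.3611, 0.2499]
ee_rot: [0.001, 0.415, 0.91, -0.001]
contact_force: [0.1, -0.5, -0.7]
width: 0.0122
gripper_force: 0.0
clock: 1.1
position: [0.3295, 0.1656, 0.2502]
ee_rot: [0.001, 0.676, 0.737, -0.0]
contact_force: [0.5, -0.8, -0.3]
width: 0.0002
gripper_force: 0.0
clock: 1.6
position: [0.4312, -0.031, 0.2501]
ee_rot: [0.001, 0.791, 0.612, -0.0]
contact_force: [-0.4, 0.6, -0.2]
width: -0.0
gripper_force: 0.0
clock: 2.1
position: [0.5321, -0.2274, 0.2493]
ee_rot: [0.001, 0.791, 0.612, -0.0]
contact_force: [-0.5, 0.5, 0.3]
width: -0.0002
gripper_force: 0.0
[ 0.5330456  -0.22897757  0.24903018] [-0.524  0.283  1.498 -0.002  1.358 -0.27 ] 2.404476093326158e-05
(-0.041, -0.061, 0.116) [317.4 188.5]
(0, 0, 0.164) [379.2 121.1]
(0.052, 0.065, 0.012) [404.1  46.8]
(-0.052, 0.065, 0.012) [306.5  47. ]
```

View pics/w1.png

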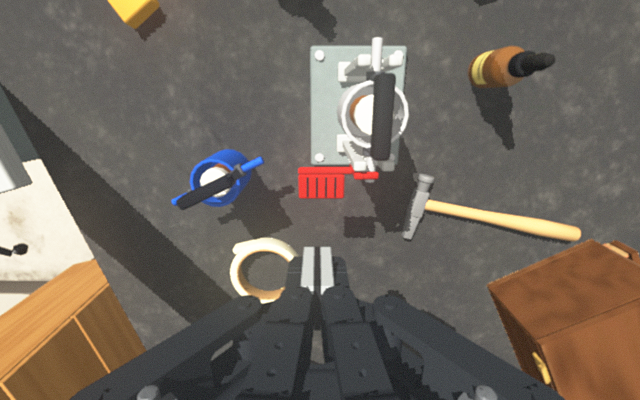

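The wrist view shows the tab centre at about (322,183), the bar at (383,116), and the plate corners at (310,45) and (407,45). That is a few mm off the prediction, so I'll refit.

```bash
python3 - <<'E'
from fit import *
s=get_state(); c=cam('wrist',s)
obs=[((.052,.065,.012),(407,45.5)),((-.052,.065,.012),(310,45.5)),((-.052,-.065,.012),(311,164)),((0,.0285,.164),(384,74)),((0,-.0285,.164),(382,159)),((-.041,-.061,.116),(321.5,183.5))]
p=fit(obs,c,[.5915,-.1728,-.25])
for P in [(-.041,-.061,.116),(-.046,-.064,.116),(0,0,.155)]: print(yk(p,P))
E
```

```text
pose [ 0.5958 -0.1733 -0.2496] deg -14.3
[[-0.23, -1.04], [-1.1, -0.81], [-0.75, 0.91], [2.66, -2.45], [-0.93, 1.65], [-0.85, 2.88]]
[ 0.54096509 -0.22225068  0.116     ]
[ 0.53537893 -0.22392244  0.116     ]
[ 0.59576428 -0.17327059  0.155     ]
```

```bash

python3 -m inch '[{"claw":-1,"travel":[0.01,0,-0.2],"turn":0},{"claw":-1,"travel":[0.01,0,-0.4],"turn":0},{"claw":-1,"travel":[0.01,0,-0.45],"turn":0},{"claw":-1,"travel":[0.01,0,-0.45],"turn":0},{"claw":-1,"travel":[0.01,0,-0.45],"turn":0}]'
python3 - <<'E'
from fit import *
c=snap('wrist','w2.png'); s=get_state(); print(s['position'],s['contact_force'])
print(proj(c,(.535,-.224,.116)),proj(c,(s['position'][0],s['position'][1],.116)))
E
```

```text
clock: 2.65
position: [0.5334, -0.2233, 0.1618]
ee_rot: [0.001, 0.79, 0.614, 0.0]
contact_force: [-0.4, -0.3, -0.1]
width: -0.0003
gripper_force: 0.0
[ 0.53373475 -0.2235184   0.16237919] [ 0.21110534 -0.11585349  0.87600208]
[315.57631635 240.88458281] [313.37662089 240.66031361]
```

View pics/w2.png

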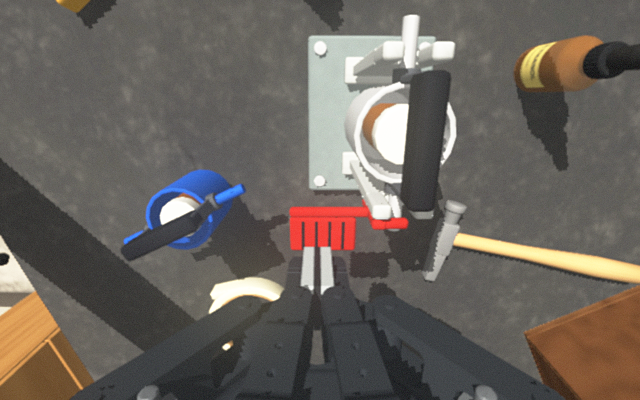

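The shut fingertips are over the outer part of the tab (tab centre at about 322,232). Press down.

```bash

python3 -m inch '[{"claw":-1,"travel":[-0.012,0.01,-0.05],"turn":0},{"claw":-1,"travel":[-0.012,0.01,-0.1],"turn":0},{"claw":-1,"travel":[-0.012,0.01,-0.13],"turn":0},{"claw":-1,"travel":[-0.012,0.01,-0.16],"turn":0},{"claw":-1,"travel":[-0.012,0.01,-0.18],"turn":0}]'
python3 -m inch '[{"claw":-1,"travel":[0,0,-0.015],"turn":0},{"claw":-1,"travel":[0,0,-0.025],"turn":0},{"claw":-1,"travel":[0,0,-0.035],"turn":0},{"claw":-1,"travel":[0,0,-0.035],"turn":0},{"claw":-1,"travel":[0,0,-0.035],"turn":0}]'
python3 - <<'E'
from fit import *
c=snap('scene','s1.png'); s=get_state(); print(s['position'],s['contact_force'])
E
```

```text
clock: 3.2
position: [0.5292, -0.2207, 0.1235]
ee_rot: [-0.001, 0.79, 0.613, -0.0]
contact_force: [-1.9, 0.6, 1.3]
width: -0.0002
gripper_force: 1.0
clock: 3.7
position: [0.5308, -0.2214, 0.1175]
ee_rot: [0.001, 0.79, 0.613, 0.0]
contact_force: [0.0, -0.2, 0.2]
width: 0.0002
gripper_force: 0.1
[ 0.53091983 -0.22143637  0.11759628] [0.23574813 0.26432237 0.03448156]
```

```bash

python3 -m inch '[{"claw":-1,"travel":[0,0,-0.005],"turn":0},{"claw":-1,"travel":[0,0,-0.01],"turn":0},{"claw":-1,"travel":[0,0,-0.015],"turn":0},{"claw":-1,"travel":[0,0,-0.015],"turn":0}]'
python3 -m inch '[{"claw":-1,"travel":[0,0,-0.005],"turn":0},{"claw":-1,"travel":[0,0,-0.005],"turn":0}]'
python3 -m inch '[{"claw":-1,"travel":[0,0,0],"turn":0},{"claw":-1,"travel":[0,0,0],"turn":0}]'
```

```text
clock: 4.15
position: [0.5302, -0.2211, 0.1143]
ee_rot: [0.0, 0.79, 0.613, 0.0]
contact_force: [0.5, -0.8, 0.6]
width: 0.0003
gripper_force: 0.1
clock: 4.35
position: [0.5301, -0.221, 0.1132]
ee_rot: [-0.0, 0.79, 0.613, -0.0]
contact_force: [-0.2, -0.6, 1.2]
width: -0.0001
gripper_force: 0.2
clock: 4.55
position: [0.53, -0.221, 0.1132]
ee_rot: [-0.0, 0.79, 0.613, -0.0]
contact_force: [0.3, -0.0, 0.2]
width: 0.0001
gripper_force: 0.1
```

```bash

python3 -m inch '[{"claw":-1,"travel":[0,0,-0.005],"turn":0},{"claw":-1,"travel":[0,0,-0.01],"turn":0},{"claw":-1,"travel":[0,0,-0.01],"turn":0},{"claw":-1,"travel":[0,0,-0.01],"turn":0}]'
python3 - <<'E'
from fit import *
a=imaging.get_image('scene')[150:260,310:430,::-1]; b=imaging.get_image('wrist')[100:330,220:470,::-1]
im=np.hstack([cv2.resize(a,(393,360),interpolation=cv2.INTER_CUBIC),cv2.resize(b,(391,360))]); cv2.imwrite('pics/p3.png',im); print(get_state()['contact_force'])
E
```

```text
clock: 4.95
position: [0.5301, -0.221, 0.1112]
ee_rot: [-0.0, 0.79, 0.613, 0.0]
contact_force: [0.5, -0.0, 0.4]
width: 0.0
gripper_force: 0.1
[-0.1367445  -0.2399707  -0.09374646]
```

View pics/p3.png

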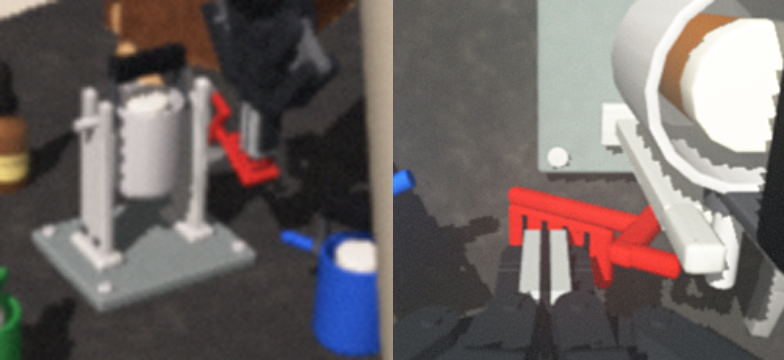

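```bash

python3 -m inch '[{"claw":-1,"travel":[0,0,-0.005],"turn":0},{"claw":-1,"travel":[0,0,-0.01],"turn":0},{"claw":-1,"travel":[0,0,-0.01],"turn":0}]'
python3 -m inch '[{"claw":-1,"travel":[0,0,-0.005],"turn":0},{"claw":-1,"travel":[0,0,-0.01],"turn":0},{"claw":-1,"travel":[0,0,-0.01],"turn":0}]'
```

```text
clock: 5.35
position: [0.5303, -0.2211, 0.1105]
ee_rot: [0.0, 0.79, 0.613, 0.0]
contact_force: [-2.3, 0.7, 7.3]
width: -0.0001
gripper_force: 3.5
clock: 5.65
position: [0.5305, -0.2212, 0.11]
ee_rot: [0.001, 0.79, 0.613, 0.0]
contact_force: [-4.0, 1.5, 15.9]
width: 0.0001
gripper_force: 7.6
```

The force now rises at the fingertips, so the keeper is at its stop. Next I'll rise and go above the handle with the gripper open.

```bash

python3 -m inch '[{"claw":-1,"travel":[0,0,0.2],"turn":0},{"claw":-1,"travel":[0,0,0.45],"turn":0},{"claw":-1,"travel":[0,0,0.68],"turn":0},{"claw":1,"travel":[0.16,0.12,0.715],"turn":0},{"claw":1,"travel":[0.325,0.24,0.715],"turn":0}]'
python3 -m inch '[{"claw":1,"travel":[0,0,0],"turn":0},{"claw":1,"travel":[0,0,0],"turn":0},{"claw":1,"travel":[0,0,0],"turn":0}]'
python3 - <<'E'
from fit import *
c=snap('wrist','w4.png'); s=get_state(); print(s['position'],s['contact_force'],s['width'])
p=[.595,-.173,-.25]
for P in [(0,.0285,.164),(0,-.0285,.164),(0,0,.164)]: print(proj(c,yk(p,P)))
E
```

```text
clock: 6.15
position: [0.5965, -0.1738, 0.2539]
ee_rot: [0.003, 0.791, 0.612, 0.002]
contact_force: [0.2, 0.2, -0.9]
width: 0.028
gripper_force: 0.0
clock: 6.45
position: [0.5942, -0.1733, 0.2497]
ee_rot: [-0.001, 0.79, 0.613, -0.001]
contact_force: [0.8, -0.1, -0.4]
width: 0.072
gripper_force: 0.0
[ 0.59411377 -0.17352879  0.24979752] [1.12244185 0.31503519 0.21762149] 0.07873047395288006
[314.63446427 177.77286815]
[314.85574193 250.14205417]
[314.7492097  215.43881752]
```

View pics/w4.png

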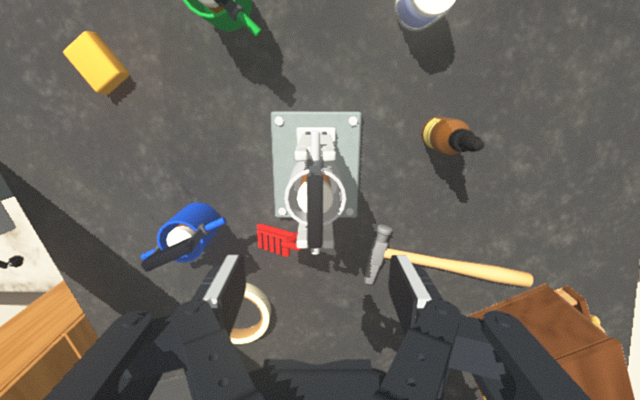

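The wrist view shows the bar centred at about (315,211) between the fingers, matching the prediction, and the keeper tipped open. Descend and close.

```bash

python3 -m inch '[{"claw":1,"travel":[0.004,0,-0.2],"turn":0},{"claw":1,"travel":[0.004,0,-0.36],"turn":0},{"claw":1,"travel":[0.004,0,-0.44],"turn":0},{"claw":0,"travel":[0.004,0,-0.465],"turn":0},{"claw":-0.3,"travel":[0.004,0,-0.465],"turn":0}]' 30
python3 -m inch '[{"claw":-0.5,"travel":[0,0,0],"turn":0},{"claw":-0.6,"travel":[0,0,0],"turn":0},{"claw":-0.7,"travel":[0,0,0],"turn":0},{"claw":-0.8,"travel":[0,0,0],"turn":0},{"claw":-1,"travel":[0,0,0],"turn":0}]' 30
python3 -m inch '[{"claw":-1,"travel":[0,0,0],"turn":0},{"claw":-1,"travel":[0,0,0],"turn":0}]' 50
```

```text
clock: 7.0
position: [0.5951, -0.1736, 0.1569]
ee_rot: [-0.001, 0.79, 0.613, -0.0]
contact_force: [-0.1, -0.3, 0.1]
width: 0.0591
gripper_force: 0.0
clock: 7.5
position: [0.5951, -0.173, 0.1585]
ee_rot: [-0.0, 0.79, 0.614, -0.0]
contact_force: [-3.9, 0.0, 5.8]
width: 0.0116
gripper_force: 30.2
clock: 7.7
position: [0.5952, -0.173, 0.1586]
ee_rot: [-0.0, 0.79, 0.614, -0.0]
contact_force: [-3.2, 0.1, 6.1]
width: 0.0112
gripper_force: 50.0
```

```bash

python3 -m inch '[{"claw":-1,"travel":[0,0,0.006],"turn":0},{"claw":-1,"travel":[0,0,0.012],"turn":0},{"claw":-1,"travel":[0,0,0.018],"turn":0},{"claw":-1,"travel":[0,0,0.024],"turn":0},{"claw":-1,"travel":[0,0,0.024],"turn":0}]'
```

```text
clock: 8.2
position: [0.5959, -0.173, 0.1619]
ee_rot: [-0.0, 0.79, 0.613, -0.0]
contact_force: [0.0, -0.1, -3.5]
width: 0.011
gripper_force: 48.5
```

```bash

python3 -m inch '[{"claw":-1,"travel":[0,0,0.02],"turn":0},{"claw":-1,"travel":[0,0,0.04],"turn":0},{"claw":-1,"travel":[0,0,0.06],"turn":0},{"claw":-1,"travel":[0,0,0.08],"turn":0},{"claw":-1,"travel":[0,0,0.1],"turn":0}]'
python3 -m inch '[{"claw":-1,"travel":[0,0,0.04],"turn":0},{"claw":-1,"travel":[0,0,0.08],"turn":0},{"claw":-1,"travel":[0,0,0.13],"turn":0},{"claw":-1,"travel":[0,0,0.2],"turn":0},{"claw":-1,"travel":[0,0,0.25],"turn":0}]'
python3 -m inch '[{"claw":-1,"travel":[0,0,0.1],"turn":0},{"claw":-1,"travel":[0,0,0.2],"turn":0},{"claw":-1,"travel":[0,0,0.3],"turn":0},{"claw":-1,"travel":[0,0,0.35],"turn":0},{"claw":-1,"travel":[0,0,0.35],"turn":0}]'
python3 - <<'E'
from fit import *
a=imaging.get_image('scene')[60:290,280:460,::-1]; b=imaging.get_image('wrist')[:,:,::-1]
cv2.imwrite('pics/p5.png',np.hstack([cv2.resize(a,(313,400)),b[:,80:560]])); s=get_state();print(s['position'],s['contact_force'],s['width'])
E
```

```text
clock: 8.7
position: [0.5962, -0.1732, 0.1828]
ee_rot: [0.0, 0.79, 0.613, 0.0]
contact_force: [-0.2, 0.3, -4.5]
width: 0.011
gripper_force: 48.8
clock: 9.2
position: [0.5964, -0.1732, 0.2338]
ee_rot: [0.001, 0.79, 0.613, 0.0]
contact_force: [0.3, -0.2, -2.5]
width: 0.0109
gripper_force: 49.1
clock: 9.7
position: [0.5966, -0.1734, 0.3042]
ee_rot: [0.002, 0.79, 0.613, 0.001]
contact_force: [-0.7, -0.4, -2.6]
width: 0.0109
gripper_force: 48.9
[ 0.59558574 -0.17293323  0.30157844] [-0.31522089 -0.03225835 -3.60641629] 0.011087528771215528
```

View pics/p5.png

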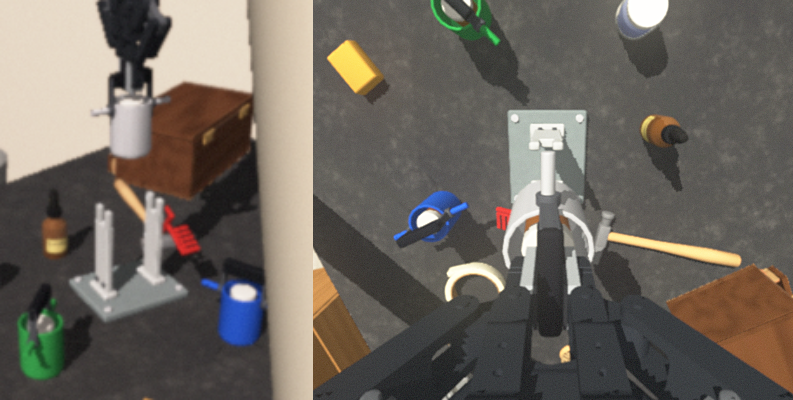

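The bucket is held upright and clear of the yoke. Carry it to the mat.

```bash

python3 -m inch '[{"claw":-1,"travel":[-0.01,0.05,0],"turn":0},{"claw":-1,"travel":[-0.03,0.14,0],"turn":0},{"claw":-1,"travel":[-0.06,0.27,0],"turn":0},{"claw":-1,"travel":[-0.09,0.41,0],"turn":0},{"claw":-1,"travel":[-0.12,0.55,0],"turn":0}]'
python3 -m inch '[{"claw":-1,"travel":[-0.03,0.14,0],"turn":0},{"claw":-1,"travel":[-0.06,0.28,0],"turn":0},{"claw":-1,"travel":[-0.09,0.42,0],"turn":0},{"claw":-1,"travel":[-0.12,0.56,0],"turn":0},{"claw":-1,"travel":[-0.15,0.7,0],"turn":0}]'
python3 -m inch '[{"claw":-1,"travel":[-0.03,0.14,0],"turn":0},{"claw":-1,"travel":[-0.06,0.28,0],"turn":0},{"claw":-1,"travel":[-0.09,0.41,0],"turn":0},{"claw":-1,"travel":[-0.115,0.51,0],"turn":0},{"claw":-1,"travel":[-0.125,0.55,0],"turn":0}]'
python3 -m inch '[{"claw":-1,"travel":[0,0,-0.15],"turn":0},{"claw":-1,"travel":[0,0,-0.3],"turn":0},{"claw":-1,"travel":[0,0,-0.45],"turn":0},{"claw":-1,"travel":[0,0,-0.55],"turn":0},{"claw":-1,"travel":[0,0,-0.6],"turn":0}]'
python3 - <<'E'
from fit import *
c=snap('wrist','w6.png'); s=get_state(); print(s['position'],s['contact_force'],s['width'])
im=cv2.imread('pics/w6.png'); h=cv2.cvtColor(im,cv2.COLOR_BGR2HSV); m=cv2.inRange(h,(5,80,110),(20,255,255))
n,l,st,ce=cv2.connectedComponentsWithStats(m); k=1+np.argmax(st[1:,4]); print(st[k])
ct=max(cv2.findContours((l==k).astype('u1'),0,1)[0],key=cv2.contourArea)[:,0]
W=np.array([atz(c,*q,.008)[:2] for q in ct])
from scipy.optimize import least_squares
r=least_squares(lambda p:np.hypot(*(W-p).T)-.06,[.517,.188],loss='soft_l1',f_scale=.002); print('mat',r.x,np.abs(r.fun).mean())
E
```

```text
clock: 10.3
position: [0.5706, -0.0604, 0.3014]
ee_rot: [-0.001, 0.79, 0.614, -0.0]
contact_force: [-0.2, 1.3, -3.0]
width: 0.0106
gripper_force: 49.1
clock: 10.8
position: [0.5401, 0.0795, 0.3016]
ee_rot: [-0.001, 0.789, 0.614, -0.0]
contact_force: [0.7, 0.5, -1.6]
width: 0.0108
gripper_force: 49.1
clock: 11.3
position: [0.5147, 0.1897, 0.3017]
ee_rot: [-0.001, 0.789, 0.615, -0.0]
contact_force: [-0.2, -0.0, -2.0]
width: 0.011
gripper_force: 49.0
clock: 11.8
position: [0.5149, 0.1866, 0.1798]
ee_rot: [-0.001, 0.79, 0.613, -0.002]
contact_force: [-1.0, -0.2, -2.7]
width: 0.0114
gripper_force: 49.2
[0.51489232 0.18653183 0.17922221] [-0.80413205 -0.08869304 -3.8577059 ] 0.0109169583188244
[    0     0   209   140 20676]
mat [0.36965525 0.34209312] 0.019635515626035195
```

View pics/w6.png

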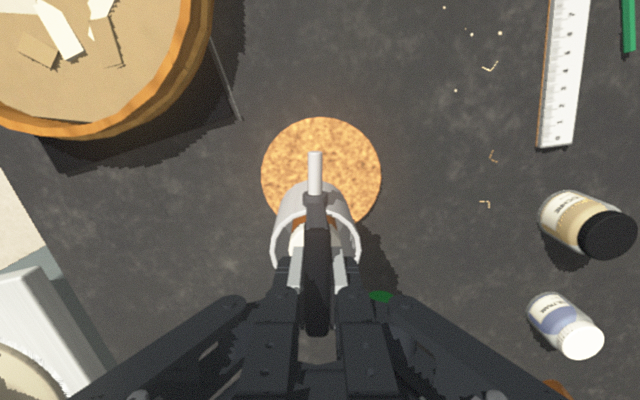

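The wrong blob was picked. The mat spans columns 261 to 381 with its top at row 117, so I'll restrict the mask to it.

```bash
python3 - <<'E'
from fit import *
s=get_state(); c=cam('wrist',s)
E=[(261,172),(381,172),(321,117),(277,135),(365,135),(271,203),(374,203)]
W=np.array([atz(c,*q,.008)[:2] for q in E])
r=least_squares(lambda p:np.hypot(*(W-p).T)-.06,[.517,.188]); print('mat',r.x,r.fun.round(4)); print(s['position'])
E
```

```text
mat [0.52220966 0.19010602] [ 0.     -0.0011 -0.0008  0.0001 -0.0008 -0.0026 -0.0006]
[0.51489232 0.18653183 0.17922221]
```

```bash

python3 -m inch '[{"claw":-1,"travel":[0.03,0.015,-0.1],"turn":0},{"claw":-1,"travel":[0.03,0.015,-0.2],"turn":0},{"claw":-1,"travel":[0.03,0.015,-0.28],"turn":0},{"claw":-1,"travel":[0.03,0.015,-0.32],"turn":0},{"claw":-1,"travel":[0.03,0.015,-0.335],"turn":0}]'
python3 -m inch '[{"claw":-1,"travel":[0,0,-0.005],"turn":0},{"claw":-1,"travel":[0,0,-0.01],"turn":0},{"claw":-1,"travel":[0,0,-0.015],"turn":0},{"claw":-1,"travel":[0,0,-0.02],"turn":0},{"claw":-1,"travel":[0,0,-0.02],"turn":0}]'
```

```text
clock: 12.35
position: [0.523, 0.1899, 0.1151]
ee_rot: [0.0, 0.79, 0.613, -0.0]
contact_force: [-0.9, 0.3, -2.3]
width: 0.0111
gripper_force: 49.0
clock: 12.85
position: [0.5229, 0.19, 0.1113]
ee_rot: [0.0, 0.79, 0.613, 0.0]
contact_force: [0.5, -0.7, -2.3]
width: 0.0108
gripper_force: 49.0
```

```bash

python3 -m inch '[{"claw":-1,"travel":[0,0,-0.005],"turn":0},{"claw":-1,"travel":[0,0,-0.01],"turn":0},{"claw":-1,"travel":[0,0,-0.015],"turn":0},{"claw":-1,"travel":[0,0,-0.02],"turn":0},{"claw":-1,"travel":[0,0,-0.02],"turn":0}]'
python3 -m inch '[{"claw":-1,"travel":[0,0,-0.004],"turn":0},{"claw":-1,"travel":[0,0,-0.008],"turn":0},{"claw":-1,"travel":[0,0,-0.008],"turn":0},{"claw":-1,"travel":[0,0,-0.008],"turn":0}]'
```

```text
clock: 13.35
position: [0.5228, 0.1899, 0.1069]
ee_rot: [-0.0, 0.79, 0.613, -0.0]
contact_force: [-0.7, 0.1, -3.4]
width: 0.0113
gripper_force: 49.0
clock: 13.75
position: [0.5229, 0.1899, 0.1055]
ee_rot: [0.0, 0.79, 0.613, 0.0]
contact_force: [-0.3, 0.8, -2.3]
width: 0.0108
gripper_force: 49.0
```

```bash

python3 -m inch '[{"claw":-1,"travel":[0,0,-0.004],"turn":0},{"claw":-1,"travel":[0,0,-0.008],"turn":0},{"claw":-1,"travel":[0,0,-0.008],"turn":0}]'
python3 -m inch '[{"claw":-1,"travel":[0,0,-0.004],"turn":0},{"claw":-1,"travel":[0,0,-0.004],"turn":0},{"claw":-1,"travel":[0,0,-0.004],"turn":0}]'
```

```text
clock: 14.05
position: [0.523, 0.1901, 0.1054]
ee_rot: [0.0, 0.79, 0.613, 0.0]
contact_force: [-1.9, -0.3, 6.9]
width: 0.0112
gripper_force: 50.5
clock: 14.35
position: [0.5231, 0.1902, 0.1054]
ee_rot: [0.0, 0.79, 0.613, 0.001]
contact_force: [-2.5, 0.2, 11.4]
width: 0.0111
gripper_force: 51.2
```

Landed at the expected height. Relieve the load, open, and back off straight up.

```bash

python3 -m inch '[{"claw":-1,"travel":[0,0,0.006],"turn":0},{"claw":-1,"travel":[0,0,0.006],"turn":0}]' 20
python3 -m inch '[{"claw":-0.6,"travel":[0,0,0],"turn":0},{"claw":-0.4,"travel":[0,0,0],"turn":0},{"claw":-0.2,"travel":[0,0,0],"turn":0},{"claw":0,"travel":[0,0,0],"turn":0},{"claw":0,"travel":[0,0,0],"turn":0}]'
python3 -m inch '[{"claw":0,"travel":[0,0,0.04],"turn":0},{"claw":0,"travel":[0,0,0.15],"turn":0},{"claw":0,"travel":[0,0,0.35],"turn":0},{"claw":0,"travel":[0,0,0.55],"turn":0},{"claw":0,"travel":[0,0,0.7],"turn":0}]'
python3 -m inch '[{"claw":0,"travel":[0,0,0],"turn":0},{"claw":0,"travel":[0,0,0],"turn":0},{"claw":0,"travel":[0,0,0],"turn":0}]'
python3 - <<'E'
from fit import *
a=imaging.get_image('scene')[130:370,150:430,::-1]; b=imaging.get_image('wrist')[:,:,::-1]
cv2.imwrite('pics/p7.png',np.hstack([cv2.resize(a,(408,350)),b[50:400,130:520]])); print(get_state()['contact_force'])
E
```

```text
clock: 14.55
position: [0.523, 0.1901, 0.1054]
ee_rot: [0.0, 0.79, 0.613, 0.0]
contact_force: [-1.9, -0.3, 6.6]
width: 0.0111
gripper_force: 50.6
clock: 15.05
position: [0.523, 0.1899, 0.1041]
ee_rot: [0.0, 0.79, 0.613, -0.0]
contact_force: [-0.5, 0.0, -0.4]
width: 0.0427
gripper_force: 0.0
clock: 15.55
position: [0.5236, 0.1901, 0.2476]
ee_rot: [0.001, 0.79, 0.613, 0.002]
contact_force: [0.6, 0.9, -0.3]
width: 0.0428
gripper_force: 0.0
clock: 15.85
position: [0.522, 0.1897, 0.2433]
ee_rot: [-0.0, 0.79, 0.613, -0.001]
contact_force: [0.5, -0.4, 0.3]
width: 0.0426
gripper_force: 0.0
[-0.56864595  0.64138838 -0.35585337]
```

View pics/p7.png

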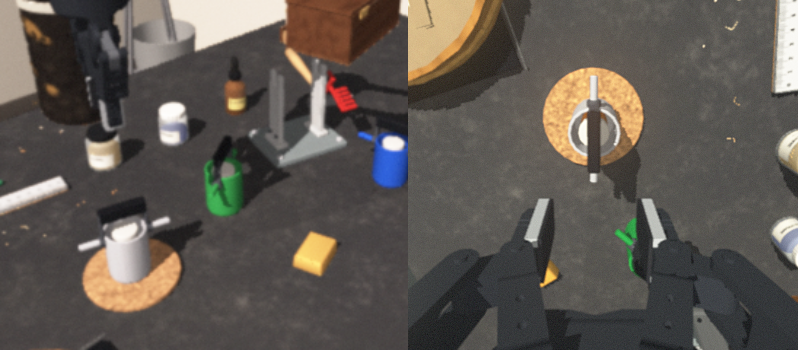

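The bucket stands upright in the middle of the mat and the gripper is clear of it.

```bash
python3 -c "
from rig import ticket; print(ticket.sign_off())"
```

```text
the job is handed in; nothing more can be done
None
```

I opened the keeper to its stop, lifted the bucket clear of the yoke upright, and stood it on the middle of the cork mat; the job is handed in after about 16 s on the robot's clock, with no verdict returned.

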